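# Gauge the bore of the blue bushing

## Task

Take the telescoping gauge from its black stand, lower it into the bore of the blue bushing and, once it touches the bottom, push it on down, gently, until its brass foot is fully in and the plungers spring out against the wall. Then press the red cap fully down to lock them, draw the gauge straight out and put it back upright in its stand, still locked at the bore's size. Never press on a bushing with more than about 40 N, and leave the other things on the table where they are.

Things in the scene. Friction and masses are not known exactly. Their poses are not given: they have to be found in the camera images.
- gauge: steel telescoping bore gauge, 0.2 to 0.35 kg, upright in the stand. Origin: centre of the underside of its pilot; z up its axis, plungers along y. Pilot 32 mm in diameter, z = 0 to 14 mm (lower edge chamfered 4 mm); waist 27 mm; guide 32 mm in diameter, z = 28 to 40 mm; round handle 22 mm in diameter, z = 40 to 93 mm (grip it here); red cap on top, brass foot below, plungers in the waist
- gauge_grip (a point): point on the gauge's axis in the knurled part of the handle, 73 mm above the gauge's origin; a good place to grip
- gauge_foot (a joint): brass foot, 11 mm in diameter: at 0 it sticks 7 mm out below the pilot, 0.006 m is fully in. It needs about 5 N (more than the gauge's weight) to slide in and stays where it is left. From 0.003 to 0.004 m on the plungers are free; at 0.006 m a stiff buffer (about 10 N per mm) stops it, and 1 mm on the pilot meets the bore's floor
- gauge_cap (a joint): red cap that locks the plungers: 0 up (free), 0.006 m fully down (locked). It slides straight down the gauge's axis, needs about 3 N to move, rising to about 11 N past halfway, and stays where it is left. It takes the springs off the plungers, which then stay where they are (about 2 N moves them); pressed before the plungers are out, it keeps them in
- gauge_cap_top (a point): centre of the top of the red cap, 21 mm in diameter, 110 mm above the gauge's origin when up, 104 mm when down
- gauge_left_tip (a point): outer tip of the brass plunger towards the gauge's +y, 21 mm above its origin. At the start both plungers are held in, 31 mm over the tips; freed, each springs out with about 1 N, to at most 42 mm over the tips
- gauge_right_tip (a point): outer tip of the plunger towards the gauge's -y, 21 mm above its origin
- bushing_blue: round bushing bolted to the table, a steel sleeve with a blue collar at its mouth: 56 mm tall, collar 64 mm across, foot plate 76 x 76 x 10 mm. Origin: centre of its underside, z up. Its vertical bore is 35 mm in diameter, open at the top, with a flat floor 34 to 46 mm below the rim: the depth differs each time, is not measured and must be felt.
- bushing_yellow: round bushing bolted to the table, a steel sleeve with a yellow collar at its mouth: 56 mm tall, collar 64 mm across, foot plate 76 x 76 x 10 mm. Origin: centre of its underside, z up. Its vertical bore is 40 mm in diameter, open at the top, with a flat floor 34 to 46 mm below the rim: the depth differs each time, is not measured and must be felt. Not to be gauged.
- stand: black plastic block fixed to the table, 70 x 70 x 29 mm, with a round pocket 35 mm in diameter and 15 mm deep in its top, in which the gauge's pilot stands, and a small relief below for the foot. Origin at the centre of its underside; the gauge's origin stands 14 mm above it when seated.
- tape: roll of brown packing tape lying flat, 96 mm across, 48 mm tall; leave it alone
- label_roll: white roll of labels lying flat, 68 mm across, 32 mm tall; leave it alone
- lot_stamp: stamp with a wooden base and a black knob, 27 x 52 x 70 mm; leave it alone

How it is judged (in metres and radians):
On the way, in this order (a step that is already met when the one before it is completed fails the run):
1. the gauge stands in the blue bushing's bore with its foot pushed in and its plungers sprung out against the wall, the cap still up (horizontal distance between gauge and bushing_blue below 0.004 m and z of gauge in the frame of bushing_blue below 0.026 m and angle between gauge's own z axis and vertical below 0.1 rad and distance between gauge_left_tip and gauge_right_tip between 0.0338 and 0.0362 m and value of joint gauge_foot above 0.0045 m and value of joint gauge_cap below 0.003 m), for 0.2 s.
2. the cap is pressed down while the gauge stands in the bore, locking the plungers at its size (horizontal distance between gauge and bushing_blue below 0.004 m and z of gauge in the frame of bushing_blue below 0.026 m and angle between gauge's own z axis and vertical below 0.1 rad and distance between gauge_left_tip and gauge_right_tip between 0.0338 and 0.0362 m and value of joint gauge_cap above 0.005 m), for 0.2 s.
At the end, for the whole second after the job is handed in: The gauge stands at rest, upright within 0.12 rad, seated in the pocket of its stand (within 6 mm of its middle and 4 mm of fully down), its cap down by more than 5 mm and its plunger tips still 33.8 to 36.2 mm apart, the size of the blue bore (horizontal distance between gauge and stand below 0.006 m and z of gauge in the frame of stand below 0.018 m and angle between gauge's own z axis and vertical below 0.12 rad and value of joint gauge_cap above 0.005 m and linear speed of gauge below 0.02 m/s and distance between gauge_left_tip and gauge_right_tip between 0.0338 and 0.0362 m); the robot touches nothing.
It fails at once if the gauge presses on a bushing with more than 50 N (contact force between gauge and bushing_blue above 50 N or contact force between gauge and bushing_yellow above 50 N).
It fails at once if the tape, the label roll or the stamp is moved by more than 3 cm (distance of any of tape, label_roll, lot_stamp from where it was at the start of the episode above 0.03 m).
It also fails if it takes over 72 s, if anything falls off the work surface, if the arm or the gripper's body presses on something with over 40 N, if the wrist force passes 120 N, or if a joint passes its speed limit or range.

## Robot

A 7-joint arm with a two-finger parallel gripper is mounted at the origin on a cart in front of the work surface, level with it; the furniture and walls round the work are solid. World frame = base frame: x ahead of the robot, y to its left, z up, the work surface at z = 0. Lengths are in mm, angles in rad, forces in N, time in s.
With the tool pointing down it reaches from about 425 to 825 mm from the base axis. Payload 3.6 kg.
Tool frame: the origin (TCP) lies midway between the tips of the shut fingers; the grasp point (between the pads) lies 19 mm behind it (pinch_z is the distance from the TCP to the grasp point, in mm); z points along the fingers, y is the line along which they close (so a half turn about z gives the same grasp; the last joint's range is limited). The gripper opens to 93 mm and grips with 3 to 60 N. Pads are 15 mm wide; open, the fingers measure 128 mm over their backs; the gripper's body (75 mm by 188 mm) begins 65 mm behind the grasp point.
Start: joints at [-1.139, 0.615, -0.013, 1.423, 0.008, 1.103, -0.04], TCP at [287.248, 583.053, 218.64] pointing down, gripper open.
Joint ranges: [-3.12, 3.12], [-0.3, 2.06], [-1.34, 1.32], [0.26, 2.42], [-1.36, 4.5], [0.01, 1.98], [-2.84, 2.84]. Speed limits (rad/s): [2.79, 2.79, 3.14, 3.14, 3.14, 3.14, 3.14].

## Interface

Orientations are given as a unit quaternion [x, y, z, w].
In Python, from rig import state, get_image, hand_in, pinch_z gives the robot as it stands.
- The arm moves only by the tool jog_arm, never from a script. Its arguments are lists of equal length, an entry for each row: "linear": the shift along the tool's x, y, z in cm, a list of three; "spin": the turn about the tool's z in degrees; "claw": the closure in counts, from 0 (fully open) to 255 (shut). A call has 1 to 5 rows; each row is the pose to reach, as a shift and turn from the pose commanded when the call began, along the tool's axes at that moment; what a row does not reach only later rows make up. A row lasts 1/10 s, in which the tool goes at most 50 mm and 8.59 degrees, less where a joint would pass 70% of its speed; a pose out of reach is approached as far as the arm can. A call with a gripper value outside its range is refused whole. The fingers move at their own pace and stop on an object; the grip force is fixed at half the most. Time passes only in rows, so rows that repeat a pose let the fingers close. It gives the time, the measured TCP pose, the force, the opening and the grip force at its end, in the units of the state.
- state(): the state, without advancing time (a new reading comes with each control period).
- get_image(name): name is "scene" or "top"; returns a dict with "pixels" (384x512x3 uint8, blue, green, red), "camera_matrix" (3x3 intrinsics, pixels), "k1" (the pictures are not rectified: a ray, as slopes to the right and down, at radius r is drawn at 1 + k1 r^2 times it, then the intrinsics apply), "rvec" (rotation vector, rad) and "tvec" (3), from world to camera coordinates, as OpenCV has them. Camera axes: x right, y down, z forward; pixel columns grow to the right and rows downward; lengths in mm; the calibration is good to about 2 mm. A picture is of the moment at which its call begins. There is no depth.
- hand_in(): hands the job in; it is judged then, once.
The state is a dict: "t": time; "joint_pos": joint angles; "joint_velocities": joint speeds; "joint_efforts": joint torques, N m; "eef_pos": TCP position; "eef_rot": TCP orientation; "ft_force": force on the tool from outside, world axes, zero at the start; "torque": the same for the moment, N m; "width": opening from 0.0 (shut) to 1.0 (fully open); "grip_force": force on a finger pad.
Only numpy, scipy, OpenCV 4.12 (cv2) and the standard library are available. Lean on these libraries where they do the work, as an engineer would, in place of code of your own. Each camera call takes 0.05 s, during which the arm holds its last target. There are 200 camera calls.

## Working session

There is one attempt and no reset: what is moved stays moved. The work goes in short steps, Python scripts to look and compute and a tool call to move; the robot and the scene stay as the last step left them, time stands still between calls to the robot, and variables do not carry over. Pictures are saved under pics/ and viewed, at most 10 in all, crops included, and the job is handed in when it is done.

Besides the shell and the picture viewer there is one more tool, called after "Call:" as name(argument=value, ...), one argument or row to a line, values as JSON. jog_arm: Moves the arm, as the interface text tells. Its arguments: {"type":"object","properties":{"linear":{"type":"array"},"spin":{"type":"array"},"claw":{"type":"array"}},"required":["linear","spin","claw"]}

```bash
ls; mkdir -p pics
python3 - <<'E'
from rig import *
import cv2,numpy as np
s=state();print(s);print(pinch_z)
for n in("scene","top"):
    d=get_image(n);cv2.imwrite(f"pics/{n}0.png",d["pixels"])
    print(n,d["camera_matrix"],d["k1"],d["rvec"],d["tvec"])
E
```

```text
pics
{'t': 0.0, 'joint_pos': array([-1.13951218,  0.61588883, -0.01262439,  1.42487369,  0.0081152 ,
        1.10336297, -0.04037952]), 'joint_velocities': array([-0.00064644,  0.00044746, -0.00062707,  0.00011857,  0.00059223,
       -0.0007552 , -0.00096217]), 'joint_efforts': array([-6.72813185e-04, -4.58930826e+01,  2.09214636e-01, -1.65750057e+01,
       -6.09757751e-02,  2.04025616e-02,  2.33014644e-04]), 'eef_pos': array([286.92519733, 582.38420798, 217.50920438]), 'eef_rot': array([ 2.26849644e-01,  9.73929001e-01, -1.21354538e-03, -2.60584260e-04]), 'ft_force': array([-0.85133867, -0.09166718, -0.0727291 ]), 'torque': array([0.06380586, 0.00379528, 0.05334364]), 'grip_force': 0.0, 'width': 1.000626365144367}
18.8
scene [[415.58160137   0.         258.59898627]
 [  0.         415.58160137 188.12265502]
 [  0.           0.           1.        ]] -0.008049946923901166 [ 2.18395246 -0.77583511  0.32371759] [-423.97697271  228.96819956 1409.36983832]
top [[386.86322121   0.         254.97761689]
 [  0.         386.86322121 187.17481301]
 [  0.           0.           1.        ]] -0.0484091929498489 [ 2.12387122 -2.1650865   0.17216664] [ -61.3282779   490.33362998 1536.71875609]
```

View pics/scene0.png

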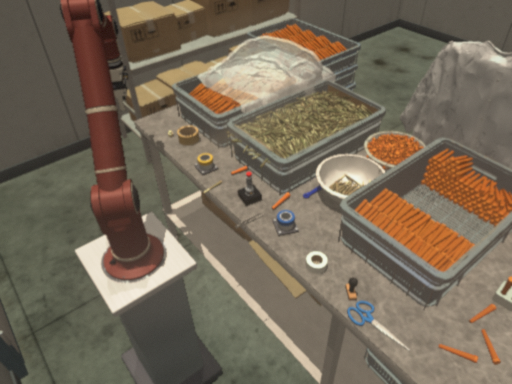

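View pics/top0.png

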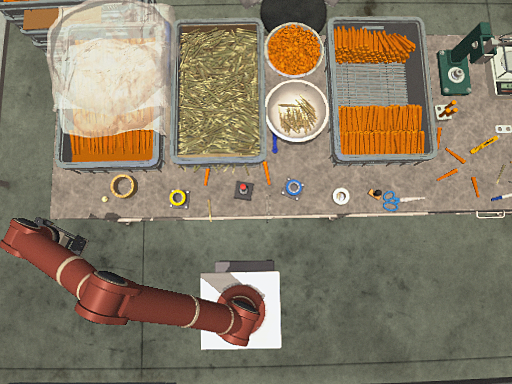

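The scene view shows the gauge with its red cap at about (249,180) and the blue bushing at (286,218). In the top view they are at (243,189) and (292,188), with the yellow bushing at (179,198), the label roll at (341,196) and the stamp at (375,193).

```bash
cat > h.py <<'E'
from rig import *
import cv2,numpy as np
def cam(n):
    d=get_image(n); R=cv2.Rodrigues(np.array(d["rvec"],float))[0]; t=np.array(d["tvec"],float).ravel()
    return dict(im=d["pixels"],K=np.array(d["camera_matrix"]),D=np.array([d["k1"],0,0,0.]),R=R,t=t,C=-R.T@t)
def ray(c,uv):
    p=cv2.undistortPoints(np.array([[uv]],float),c["K"],c["D"])[0,0]
    v=c["R"].T@np.array([p[0],p[1],1]); return v/np.linalg.norm(v)
def onz(c,uv,z):
    v=ray(c,uv); return c["C"]+v*(z-c["C"][2])/v[2]
def proj(c,P): return cv2.projectPoints(np.array([P],float),cv2.Rodrigues(c["R"])[0],c["t"],c["K"],c["D"])[0][0,0]
def tri(c1,u1,c2,u2):
    a,b=ray(c1,u1),ray(c2,u2); s=np.linalg.lstsq(np.c_[a,-b],c2["C"]-c1["C"],rcond=None)[0]
    p,q=c1["C"]+s[0]*a,c2["C"]+s[1]*b; return (p+q)/2,np.linalg.norm(p-q)
E
cat > m.py <<'E'
from h import *
rois={"top":{"red":(225,170,260,210),"blue":(275,172,310,205),"yel":(165,183,195,212)},"scene":{"red":(230,160,270,210),"blue":(268,200,305,240),"yel":(190,145,222,180)}}
rng={"red":((0,110,60),(8,255,255)),"blue":((100,90,40),(130,255,255)),"yel":((20,120,80),(35,255,255))}
cs={n:cam(n) for n in rois}; uv={}
for n,c in cs.items():
    print(n,c["C"])
    hsv=cv2.cvtColor(c["im"],cv2.COLOR_BGR2HSV)
    for k,(x0,y0,x1,y1) in rois[n].items():
        m=cv2.inRange(hsv[y0:y1,x0:x1],*rng[k])
        if k=="red": m|=cv2.inRange(hsv[y0:y1,x0:x1],(172,110,60),(180,255,255))
        ct=max(cv2.findContours(m,cv2.RETR_EXTERNAL,cv2.CHAIN_APPROX_NONE)[0],key=cv2.contourArea)
        h=cv2.convexHull(ct)[:,0]; x,y,w,hh=cv2.boundingRect(ct); (ex,ey),ax,an=cv2.fitEllipse(cv2.convexHull(ct)) if len(h)>4 else ((0,0),0,0)
        mm=cv2.moments(m,True); uv[n,k]=(x0+ex,y0+ey)
        print(n,k,"bbox",x+x0,y+y0,w,hh,"ell",ex+x0,ey+y0,ax,an,"cen",mm["m10"]/mm["m00"]+x0,mm["m01"]/mm["m00"]+y0,"pos",onz(c,uv[n,k],{"red":118}.get(k,50)).round(1))
for k in rng: print(k,[np.round(v,1) for v in tri(cs["top"],uv["top",k],cs["scene"],uv["scene",k])])
out=[]
for n,(x0,y0,x1,y1) in {"top":(165,165,385,215),"scene":(190,145,315,245)}.items():
    out.append(cv2.resize(cs[n]["im"][y0:y1,x0:x1],None,fx=3.5 if n=="top" else 3.2,fy=3.5 if n=="top" else 3.2,interpolation=cv2.INTER_CUBIC))
W=max(o.shape[1] for o in out)
cv2.imwrite("pics/crop1.png",np.vstack([cv2.copyMakeBorder(o,0,0,0,W-o.shape[1],0) for o in out]))
E
python3 m.py
```

```text
top [ 248.30997093  -57.96213681 1593.94959478]
top red bbox 240 184 6 6 ell 242.64801597595215 186.35198402404785 (5.372391700744629, 5.877527713775635) 135.0 cen 242.63333333333333 186.36666666666667 pos [480.8 -22.5 118. ]
top blue bbox 286 180 16 15 ell 293.3378715515137 186.9500036239624 (15.093514442443848, 15.635986328125) 107.2507095336914 cen 293.2608695652174 187.09782608695653 pos [ 485.2 -225.7   50. ]
top yel bbox 169 190 17 16 ell 177.0933084487915 197.15521240234375 (15.641764640808105, 16.20768928527832) 55.12981033325195 cen 177.14285714285714 197.3613445378151 pos [452.4 243.7  50. ]
scene [-215.59649762 -983.19466446 1097.88553728]
scene red bbox 246 171 6 6 ell 248.3675937652588 173.3133659362793 (5.351387977600098, 5.791257381439209) 55.70591735839844 cen 248.41379310344828 173.27586206896552 pos [482.2 -18.6 118. ]
scene blue bbox 277 212 17 12 ell 285.3595733642578 216.7602195739746 (12.527172088623047, 17.029579162597656) 90.14620971679688 cen 285.0357142857143 218.875 pos [ 484.  -226.1   50. ]
scene yel bbox 197 153 16 11 ell 204.83244514465332 158.5028886795044 (11.703474044799805, 15.35468578338623) 87.17237091064453 cen 204.7340425531915 158.64893617021278 pos [450.8 241.1  50. ]
red [array([479.9, -22.5, 121.7]), np.float64(0.7)]
blue [array([ 485. , -225.6,   49.1]), np.float64(0.8)]
yel [array([452.7, 244.3,  47.3]), np.float64(0.3)]
```

View pics/crop1.png

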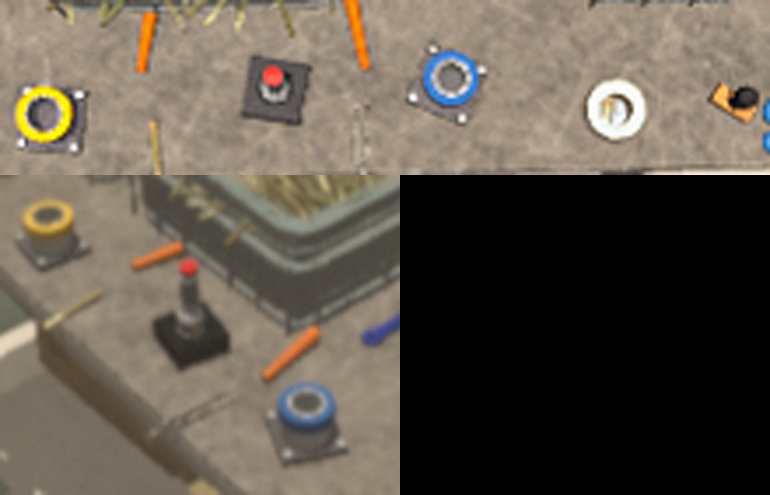

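The crops show the gauge's cap in the stand (top red at 242.6,186.4), the blue collar (293.3,187.0) and the yellow one, which gives the gauge at about (480.5,-22.5) and the blue bore at about (485,-225.7). I'll move toward the gauge and align the finger axis with world y, keeping the gripper clear of the crate.

Call:
jog_arm(
  linear=[
    [-3.3, -3.4, 0],
    [-6.6, -6.9, 0],
    [-10, -10.3, 0],
    [-13.3, -13.8, 0],
    [-16.6, -17.2, 0],
  ],
  spin=[-5.2, -10.5, -15.7, -21, -26.2],
  claw=[0, 0, 0, 0, 0],
)

```text
t: 0.7
eef_pos: [360.5, 353.3, 218.6]
eef_rot: [-0.002, 1.0, -0.0, 0.0]
ft_force: [1.1, 0.2, 0.2]
width: 0.996
grip_force: 0.0
```

Run:
```python
from h import *
from scipy.spatial.transform import Rotation as Q
s=state();print(s["t"],s["eef_pos"],Q.from_quat(s["eef_rot"]).as_matrix().round(4).tolist(),s["joint_pos"].round(2))
c=cam("top")
print("crate front",[onz(c,(u,163),z).round() for u in(243,293) for z in(0,150)])
print("gauge",onz(c,(242.65,186.35),122), "blue",onz(c,(293.34,186.95),54))
```

```text
0.7 [360.46659602 353.30279229 218.58772573] [[-1.0, -0.0033, 0.0001], [-0.0033, 1.0, -0.0004], [-0.0001, -0.0004, -1.0]] [-0.73  0.39 -0.13  1.83  0.06  0.92  0.69]
crate front [array([599., -23.,   0.]), array([566., -26., 150.]), array([ 595., -233.,    0.]), array([ 562., -217.,  150.])]
gauge [480.15908256 -22.64585011 122.        ] blue [ 484.57991633 -225.29596035   54.        ]
```

Call:
jog_arm(
  linear=[
    [-1.2, -3.8, 0],
    [-2.4, -7.6, 0],
    [-3.6, -11.4, 0],
    [-4.8, -15.2, 0],
    [-6, -19, 0],
  ],
  spin=[0, 0, 0, 0, 0],
  claw=[0, 0, 0, 0, 0],
)

```text
t: 1.25
eef_pos: [420.4, 164.0, 218.8]
eef_rot: [0.0, 1.0, 0.0, 0.0]
ft_force: [0.9, 0.2, -0.1]
width: 1.001
grip_force: 0.0
```

Call:
jog_arm(
  linear=[
    [-1.4, -4.4, 0],
    [-2.8, -8.8, 0],
    [-4.2, -13, 0],
    [-5.6, -16.5, 0],
    [-6, -18.8, 0],
  ],
  spin=[0, 0, 0, 0, 0],
  claw=[0, 0, 0, 0, 0],
)

```text
t: 1.75
eef_pos: [481.2, -26.1, 218.7]
eef_rot: [0.003, 1.0, -0.001, 0.001]
ft_force: [0.3, -0.4, 0.7]
width: 1.001
grip_force: 0.0
```

Call:
jog_arm(
  linear=[
    [0, 0, 2],
    [0, 0, 4],
    [0, 0, 5],
    [0, 0, 5],
    [0, 0, 5],
  ],
  spin=[0, 0, 0, 0, 0],
  claw=[0, 0, 0, 0, 0],
)

```text
t: 2.25
eef_pos: [480.4, -22.3, 169.0]
eef_rot: [0.0, 1.0, 0.0, 0.0]
ft_force: [-0.5, 0.0, 0.1]
width: 1.0
grip_force: 0.0
```

Call:
jog_arm(
  linear=[
    [0, 0, 3],
    [0, 0, 6],
    [0, 0, 8.5],
    [0, 0, 10.1],
    [0, 0, 10.1],
  ],
  spin=[0, 0, 0, 0, 0],
  claw=[0, 0, 0, 0, 0],
)

```text
t: 2.75
eef_pos: [479.4, -22.4, 66.7]
eef_rot: [0.0, 1.0, 0.0, -0.001]
ft_force: [-0.5, 0.9, 1.2]
width: 1.004
grip_force: 0.0
```

Call:
jog_arm(
  linear=[
    [0, 0, 0],
    [0, 0, 0],
    [0, 0, 0],
    [0, 0, 0],
    [0, 0, 0],
  ],
  spin=[0, 0, 0, 0, 0],
  claw=[100, 150, 200, 255, 255],
)

```text
t: 3.25
eef_pos: [480.2, -22.7, 68.1]
eef_rot: [0.0, 1.0, -0.0, 0.0]
ft_force: [-0.2, 0.2, 0.1]
width: 0.619
grip_force: 0.0
```

Call:
jog_arm(
  linear=[
    [0, 0, 0],
    [0, 0, 0],
    [0, 0, 0],
    [0, 0, 0],
    [0, 0, 0],
  ],
  spin=[0, 0, 0, 0, 0],
  claw=[255, 255, 255, 255, 255],
)

```text
t: 3.75
eef_pos: [480.0, -22.6, 67.6]
eef_rot: [0.0, 1.0, 0.0, -0.0]
ft_force: [-1.0, -0.7, -0.0]
width: 0.231
grip_force: 30.0
```

Run:
```python
from h import *
s=state();print(s["t"],s["eef_pos"],s["ft_force"],s["torque"],s["width"]*93,s["grip_force"])
c=cam("scene");cv2.imwrite("pics/s2.png",cv2.resize(c["im"][120:240,190:320],None,fx=4.5,fy=4.5,interpolation=cv2.INTER_CUBIC))
```

```text
3.75 [479.95573608 -22.60240596  67.60783096] [-0.99144434 -0.67011253 -0.0469932 ] [ 0.12992387  0.00220475 -0.01934966] 21.51142892150878 29.9954491853714
```

View pics/s2.png

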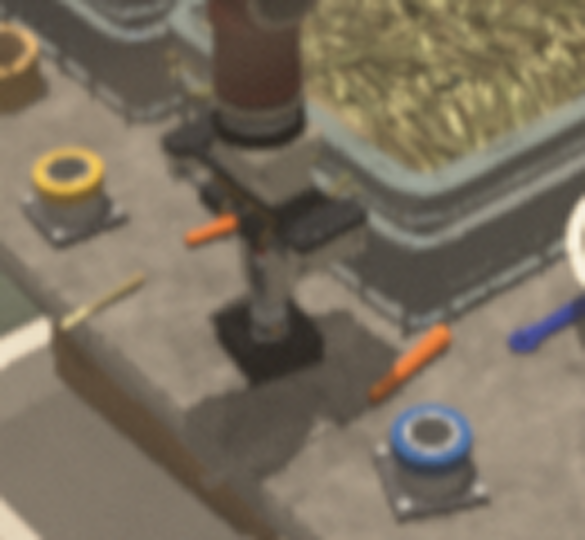

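The gripper now holds the handle (width 21.5 mm, 30 N), and the blue collar is clear at about (432,435) in the crop. Next I lift and go over the blue bore.

Call:
jog_arm(
  linear=[
    [0, 0, -1],
    [0, 0, -2.5],
    [0, 0, -5],
    [0, 0, -7.5],
    [0, 0, -8],
  ],
  spin=[0, 0, 0, 0, 0],
  claw=[255, 255, 255, 255, 255],
)

```text
t: 4.3
eef_pos: [481.5, -22.8, 150.2]
eef_rot: [0.0, 1.0, -0.0, 0.003]
ft_force: [1.3, -0.1, -1.8]
width: 0.233
grip_force: 30.0
```

Call:
jog_arm(
  linear=[
    [-0.1, -3, 0],
    [-0.2, -6, 0],
    [-0.3, -9, 0],
    [-0.4, -12, 0],
    [-0.45, -15, 0],
  ],
  spin=[0, 0, 0, 0, 0],
  claw=[255, 255, 255, 255, 255],
)

```text
t: 4.8
eef_pos: [483.5, -173.6, 146.7]
eef_rot: [0.0, 1.0, 0.0, -0.001]
ft_force: [-0.3, -1.0, -2.7]
width: 0.23
grip_force: 30.0
```

Call:
jog_arm(
  linear=[
    [0, -2, 0],
    [0, -4, 0],
    [0, -5.3, 0],
    [0, -5.3, 0],
    [0, -5.3, 0],
  ],
  spin=[0, 0, 0, 0, 0],
  claw=[255, 255, 255, 255, 255],
)

```text
t: 5.3
eef_pos: [484.1, -224.5, 147.2]
eef_rot: [-0.0, 1.0, 0.001, -0.001]
ft_force: [0.3, 0.4, -2.0]
width: 0.234
grip_force: 30.0
```

Run:
```python
from h import *
s=state();print(s["t"],s["eef_pos"],s["ft_force"],s["torque"],s["width"]*93,s["grip_force"])
c=cam("scene");t=cam("top")
a=cv2.resize(c["im"][150:250,240:340],None,fx=5,fy=5,interpolation=cv2.INTER_CUBIC)
b=cv2.resize(t["im"][160:220,260:320],None,fx=5,fy=5,interpolation=cv2.INTER_CUBIC)
cv2.imwrite("pics/s3.png",np.hstack([a,cv2.copyMakeBorder(b,0,200,0,0,0)]))
p=s["eef_pos"]
for dz in (19,19-73+28,19-73+14,19-73,19-80): print(dz,proj(c,p+[0,0,dz]).round(1))
print("bore rim",proj(c,[484.6,-225.5,56]))
```

```text
5.3 [ 484.05680824 -224.54196829  147.15238684] [ 0.29772606  0.36047156 -1.99270894] [0.02633028 0.01128698 0.01253178] 21.739801490028583 29.994048178195953
19 [285.9 192.1]
-26 [285.6 201.9]
-40 [285.5 204.8]
-54 [285.4 207.7]
-61 [285.3 209.2]
bore rim [285.41438047 215.39721371]
```

View pics/s3.png

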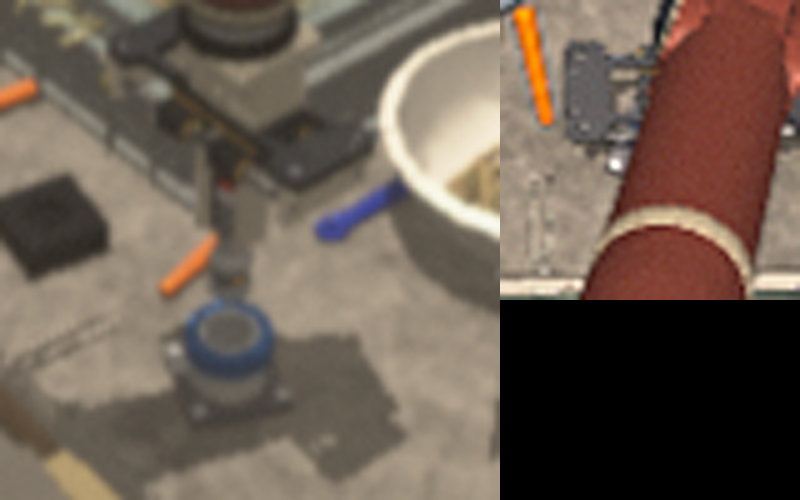

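The picture shows the pilot at about scene (286,206), above the bore mouth at (285.8,216), and well lined up sideways. I'll lower it in checked steps.

Call:
jog_arm(
  linear=[
    [0, -0.08, 1],
    [0, -0.08, 2],
    [0, -0.08, 3],
    [0, -0.08, 3.5],
    [0, -0.08, 3.5],
  ],
  spin=[0, 0, 0, 0, 0],
  claw=[255, 255, 255, 255, 255],
)

```text
t: 5.9
eef_pos: [483.6, -226.0, 111.4]
eef_rot: [0.0, 1.0, 0.001, -0.001]
ft_force: [0.2, -0.6, -2.2]
width: 0.234
grip_force: 30.0
```

Call:
jog_arm(
  linear=[
    [0, 0, 0.1],
    [0, 0, 0.2],
    [0, 0, 0.3],
    [0, 0, 0.4],
    [0, 0, 0.4],
  ],
  spin=[0, 0, 0, 0, 0],
  claw=[255, 255, 255, 255, 255],
)

```text
t: 6.4
eef_pos: [484.3, -226.5, 108.7]
eef_rot: [0.0, 1.0, -0.0, -0.0]
ft_force: [0.1, 0.4, -2.1]
width: 0.23
grip_force: 30.0
```

Call:
jog_arm(
  linear=[
    [0, 0, 0.1],
    [0, 0, 0.2],
    [0, 0, 0.3],
    [0, 0, 0.3],
    [0, 0, 0.3],
  ],
  spin=[0, 0, 0, 0, 0],
  claw=[255, 255, 255, 255, 255],
)

```text
t: 6.9
eef_pos: [484.4, -226.5, 105.6]
eef_rot: [0.0, 1.0, -0.0, -0.0]
ft_force: [-0.1, -0.4, -1.7]
width: 0.229
grip_force: 30.0
```

Call:
jog_arm(
  linear=[
    [0, 0, 0.1],
    [0, 0, 0.2],
    [0, 0, 0.3],
    [0, 0, 0.4],
    [0, 0, 0.4],
  ],
  spin=[0, 0, 0, 0, 0],
  claw=[255, 255, 255, 255, 255],
)

```text
t: 7.4
eef_pos: [484.2, -226.4, 101.5]
eef_rot: [0.0, 1.0, 0.0, -0.0]
ft_force: [0.9, -0.2, -2.6]
width: 0.232
grip_force: 30.0
```

Call:
jog_arm(
  linear=[
    [0, 0, 0.1],
    [0, 0, 0.2],
    [0, 0, 0.3],
    [0, 0, 0.4],
    [0, 0, 0.4],
  ],
  spin=[0, 0, 0, 0, 0],
  claw=[255, 255, 255, 255, 255],
)

```text
t: 7.9
eef_pos: [484.3, -226.4, 97.5]
eef_rot: [0.0, 1.0, 0.0, -0.0]
ft_force: [0.5, -0.2, -2.3]
width: 0.23
grip_force: 30.0
```

Call:
jog_arm(
  linear=[
    [0, 0, 0.3],
    [0, 0, 0.6],
    [0, 0, 0.9],
    [0, 0, 1.1],
    [0, 0, 1.2],
  ],
  spin=[0, 0, 0, 0, 0],
  claw=[255, 255, 255, 255, 255],
)

```text
t: 8.4
eef_pos: [484.2, -226.4, 85.3]
eef_rot: [0.0, 1.0, 0.0, -0.0]
ft_force: [0.4, 0.0, -2.1]
width: 0.234
grip_force: 30.0
```

Call:
jog_arm(
  linear=[
    [0, 0, 0.1],
    [0, 0, 0.2],
    [0, 0, 0.3],
    [0, 0, 0.3],
    [0, 0, 0.3],
  ],
  spin=[0, 0, 0, 0, 0],
  claw=[255, 255, 255, 255, 255],
)

```text
t: 8.9
eef_pos: [484.4, -226.5, 82.7]
eef_rot: [0.0, 1.0, -0.0, 0.0]
ft_force: [0.6, 0.6, -2.5]
width: 0.235
grip_force: 30.0
```

Call:
jog_arm(
  linear=[
    [0, 0, 0.1],
    [0, 0, 0.2],
    [0, 0, 0.3],
    [0, 0, 0.3],
    [0, 0, 0.3],
  ],
  spin=[0, 0, 0, 0, 0],
  claw=[255, 255, 255, 255, 255],
)

```text
t: 9.4
eef_pos: [484.5, -226.5, 79.8]
eef_rot: [0.0, 1.0, -0.0, 0.0]
ft_force: [-0.8, 0.3, 3.0]
width: 0.23
grip_force: 30.0
```

The force changed from -2 to +3 N, so the foot has met the floor and is sliding. I'll continue gently.

Call:
jog_arm(
  linear=[
    [0, 0, 0.05],
    [0, 0, 0.1],
    [0, 0, 0.15],
    [0, 0, 0.2],
    [0, 0, 0.2],
  ],
  spin=[0, 0, 0, 0, 0],
  claw=[255, 255, 255, 255, 255],
)

```text
t: 9.9
eef_pos: [484.5, -226.5, 77.6]
eef_rot: [0.0, 1.0, -0.0, 0.0]
ft_force: [-1.1, 0.8, 4.0]
width: 0.231
grip_force: 30.0
```

Call:
jog_arm(
  linear=[
    [0, 0, 0.05],
    [0, 0, 0.1],
    [0, 0, 0.1],
    [0, 0, 0.1],
    [0, 0, 0.1],
  ],
  spin=[0, 0, 0, 0, 0],
  claw=[255, 255, 255, 255, 255],
)

```text
t: 10.4
eef_pos: [484.4, -226.5, 76.6]
eef_rot: [0.0, 1.0, -0.0, 0.0]
ft_force: [-0.0, -0.5, 2.6]
width: 0.231
grip_force: 30.0
```

Call:
jog_arm(
  linear=[
    [0, 0, 0.05],
    [0, 0, 0.1],
    [0, 0, 0.1],
    [0, 0, 0.1],
    [0, 0, 0.1],
  ],
  spin=[0, 0, 0, 0, 0],
  claw=[255, 255, 255, 255, 255],
)

```text
t: 10.9
eef_pos: [484.5, -226.5, 76.5]
eef_rot: [0.0, 1.0, -0.0, 0.0]
ft_force: [-1.7, -0.1, 8.0]
width: 0.234
grip_force: 30.0
```

Call:
jog_arm(
  linear=[
    [0, 0, 0.05],
    [0, 0, 0.05],
    [0, 0, 0.05],
    [0, 0, 0.05],
    [0, 0, 0.05],
  ],
  spin=[0, 0, 0, 0, 0],
  claw=[255, 255, 255, 255, 255],
)

```text
t: 11.4
eef_pos: [484.6, -226.5, 76.4]
eef_rot: [0.0, 1.0, -0.0, 0.0]
ft_force: [-2.3, 1.9, 10.7]
width: 0.228
grip_force: 30.0
```

Call:
jog_arm(
  linear=[
    [0, 0, 0.05],
    [0, 0, 0.1],
    [0, 0, 0.1],
    [0, 0, 0.1],
    [0, 0, 0.1],
  ],
  spin=[0, 0, 0, 0, 0],
  claw=[255, 255, 255, 255, 255],
)

```text
t: 11.9
eef_pos: [484.8, -226.6, 76.3]
eef_rot: [0.0, 1.0, -0.0, 0.001]
ft_force: [-3.3, 2.1, 17.3]
width: 0.232
grip_force: 30.0
```

Run:
```python
from h import *
for i in range(3):
    c=cam("scene"); s=state();print(s["t"],s["eef_pos"],s["ft_force"],s["torque"],s["joint_velocities"].round(3))
a=cv2.resize(c["im"][165:245,245:325],None,fx=7,fy=7,interpolation=cv2.INTER_CUBIC)
cv2.imwrite("pics/s4.png",a)
```

```text
11.95 [ 484.7470499  -226.56875594   76.33553304] [-3.11001691  1.72162779 15.94438377] [0.53610878 0.94431343 0.02261772] [ 0.001 -0.002 -0.002 -0.002  0.001  0.001  0.001]
12.0 [ 484.76185827 -226.5660452    76.32390633] [-2.9883349   1.3533102  17.13665785] [0.51525544 0.96018027 0.03273274] [-0.    -0.001 -0.001  0.001  0.001 -0.    -0.   ]
12.05 [ 484.76936374 -226.57333505   76.33850789] [-3.11916527  2.79531648 15.90409508] [0.50030802 0.8484982  0.0201038 ] [ 0.    -0.001 -0.001  0.    -0.001 -0.001  0.   ]
```

View pics/s4.png

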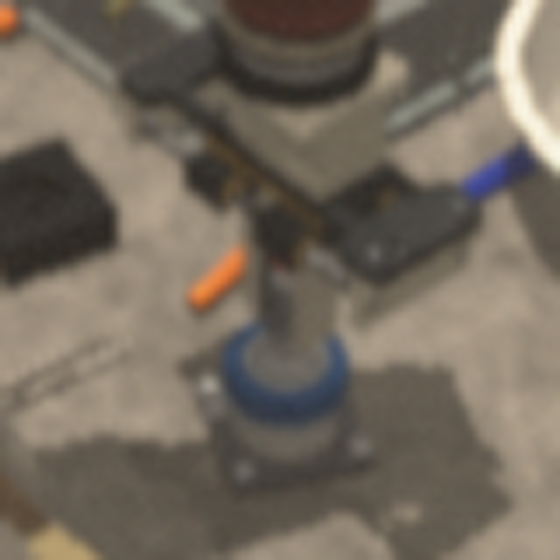

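The picture shows the gauge deep in the bore, guide inside the collar at crop (285,375), held upright. I'll give it a slightly firmer push, still well under 40 N, to be sure the foot is fully home.

Call:
jog_arm(
  linear=[
    [0, 0, 0.03],
    [0, 0, 0.06],
    [0, 0, 0.1],
    [0, 0, 0.1],
    [0, 0, 0.1],
  ],
  spin=[0, 0, 0, 0, 0],
  claw=[255, 255, 255, 255, 255],
)

```text
t: 12.55
eef_pos: [484.9, -226.6, 76.2]
eef_rot: [0.0, 1.0, -0.0, 0.001]
ft_force: [-4.3, 2.5, 22.0]
width: 0.232
grip_force: 30.0
```

Run:
```python
from h import *
s=state();print(s["t"],s["eef_pos"],s["ft_force"],s["torque"],s["eef_rot"])
```

```text
12.55 [ 484.93956253 -226.5727759    76.21364719] [-4.26248451  2.464637   22.01782154] [0.72800622 1.17794887 0.0212713 ] [ 2.19047041e-04  9.99999546e-01 -3.29956809e-04  8.66839690e-04]
```

The force acts on the axis (torque divided by side force gives the same lever on both axes) and the stop is firm, so the foot is home. I'll ease off, release, rise and shut the fingers above the cap.

Call:
jog_arm(
  linear=[
    [0, 0, -0.1],
    [0, 0, -0.2],
    [0, 0, -0.26],
    [0, 0, -0.26],
    [0, 0, -0.26],
  ],
  spin=[0, 0, 0, 0, 0],
  claw=[255, 255, 255, 255, 255],
)

```text
t: 13.05
eef_pos: [484.6, -226.5, 76.4]
eef_rot: [0.0, 1.0, -0.0, 0.0]
ft_force: [-1.6, 1.2, 8.1]
width: 0.232
grip_force: 30.0
```

Call:
jog_arm(
  linear=[
    [0, 0, 0],
    [0, 0, 0],
    [0, 0, 0],
    [0, 0, 0],
    [0, 0, 0],
  ],
  spin=[0, 0, 0, 0, 0],
  claw=[200, 150, 100, 80, 80],
)

```text
t: 13.55
eef_pos: [484.1, -226.4, 75.3]
eef_rot: [0.0, 1.0, 0.0, -0.0]
ft_force: [-0.2, 0.8, 0.6]
width: 0.528
grip_force: 0.0
```

Call:
jog_arm(
  linear=[
    [0, 0, 0],
    [0, 0, 0],
    [0, 0, 0],
    [0, 0, 0],
    [0, 0, 0],
  ],
  spin=[0, 0, 0, 0, 0],
  claw=[80, 80, 80, 80, 80],
)

```text
t: 14.05
eef_pos: [484.3, -226.5, 75.8]
eef_rot: [0.0, 1.0, -0.0, -0.0]
ft_force: [-0.2, 0.4, 0.8]
width: 0.691
grip_force: 0.0
```

Call:
jog_arm(
  linear=[
    [0, 0, -2],
    [0, 0, -4],
    [0, 0, -6],
    [0, 0, -8],
    [0, 0, -8],
  ],
  spin=[0, 0, 0, 0, 0],
  claw=[80, 80, 80, 80, 80],
)

```text
t: 14.55
eef_pos: [486.1, -227.3, 158.3]
eef_rot: [0.0, 1.0, -0.001, 0.003]
ft_force: [-0.2, -0.3, -0.6]
width: 0.685
grip_force: 0.0
```

Run:
```python
from h import *
s=state();print(s["t"],s["eef_pos"],s["ft_force"],s["width"])
c=cam("scene");hsv=cv2.cvtColor(c["im"],cv2.COLOR_BGR2HSV)
x0,y0,x1,y1=265,170,305,230
m=cv2.inRange(hsv[y0:y1,x0:x1],(0,110,60),(8,255,255))|cv2.inRange(hsv[y0:y1,x0:x1],(172,110,60),(180,255,255))
ys,xs=np.nonzero(m);print(len(xs),xs.mean()+x0,ys.mean()+y0,proj(c,[484.5,-226.3,22+107]))
cv2.imwrite("pics/s5.png",cv2.resize(c["im"][155:245,245:325],None,fx=6.5,fy=6.5,interpolation=cv2.INTER_CUBIC))
```

```text
14.55 [ 486.10182092 -227.25277913  158.26725778] [-0.24560299 -0.26432095 -0.62030806] 0.6849800820897449
25 286.16 200.4 [286.05523947 200.39256393]
```

View pics/s5.png

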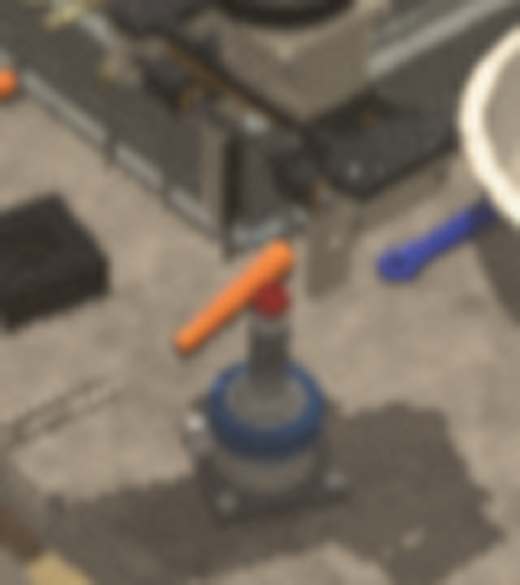

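The gauge stands upright in the bore with its cap up at about scene (286,200), exactly where predicted. Now I shut the fingers and press the cap.

Call:
jog_arm(
  linear=[
    [0, 0, 0],
    [0, 0, 0],
    [0, 0, 0],
    [0, 0, 0],
    [0, 0, 0],
  ],
  spin=[0, 0, 0, 0, 0],
  claw=[120, 160, 200, 255, 255],
)

```text
t: 15.1
eef_pos: [484.2, -226.4, 155.4]
eef_rot: [0.0, 1.0, 0.0, -0.0]
ft_force: [1.3, -0.6, 0.4]
width: 0.303
grip_force: 0.0
```

Call:
jog_arm(
  linear=[
    [0, 0, 0],
    [0, 0, 0],
    [0, 0, 0],
    [0, 0, 0],
    [0, 0, 0],
  ],
  spin=[0, 0, 0, 0, 0],
  claw=[255, 255, 255, 255, 255],
)

```text
t: 15.6
eef_pos: [484.4, -226.4, 155.8]
eef_rot: [0.0, 1.0, -0.0, 0.0]
ft_force: [0.7, 0.4, 0.2]
width: 0.006
grip_force: 0.0
```

Call:
jog_arm(
  linear=[
    [0, 0, 0.7],
    [0, 0, 1.4],
    [0, 0, 1.8],
    [0, 0, 2],
    [0, 0, 2],
  ],
  spin=[0, 0, 0, 0, 0],
  claw=[255, 255, 255, 255, 255],
)

```text
t: 16.1
eef_pos: [484.1, -226.3, 135.2]
eef_rot: [0.0, 1.0, 0.0, -0.001]
ft_force: [0.9, 0.4, 0.8]
width: 0.006
grip_force: 0.0
```

Call:
jog_arm(
  linear=[
    [0, 0, 0.1],
    [0, 0, 0.2],
    [0, 0, 0.3],
    [0, 0, 0.4],
    [0, 0, 0.4],
  ],
  spin=[0, 0, 0, 0, 0],
  claw=[255, 255, 255, 255, 255],
)

```text
t: 16.6
eef_pos: [484.7, -226.6, 132.1]
eef_rot: [0.0, 1.0, -0.0, 0.0]
ft_force: [0.6, -0.4, 2.2]
width: 0.001
grip_force: 1.2
```

Call:
jog_arm(
  linear=[
    [0, 0, 0.1],
    [0, 0, 0.2],
    [0, 0, 0.3],
    [0, 0, 0.3],
    [0, 0, 0.3],
  ],
  spin=[0, 0, 0, 0, 0],
  claw=[255, 255, 255, 255, 255],
)

```text
t: 17.1
eef_pos: [485.2, -226.8, 129.6]
eef_rot: [0.0, 1.0, -0.0, 0.001]
ft_force: [-0.4, -0.2, 6.6]
width: 0.003
grip_force: 3.1
```

Call:
jog_arm(
  linear=[
    [0, 0, 0.08],
    [0, 0, 0.16],
    [0, 0, 0.24],
    [0, 0, 0.24],
    [0, 0, 0.24],
  ],
  spin=[0, 0, 0, 0, 0],
  claw=[255, 255, 255, 255, 255],
)

```text
t: 17.6
eef_pos: [487.0, -227.4, 128.8]
eef_rot: [0.0, 1.0, -0.001, 0.003]
ft_force: [0.4, 0.3, 12.5]
width: 0.004
grip_force: 6.3
```

Call:
jog_arm(
  linear=[
    [0.08, 0.04, 0.06],
    [0.16, 0.08, 0.12],
    [0.25, 0.1, 0.2],
    [0.25, 0.1, 0.2],
    [0.25, 0.1, 0.2],
  ],
  spin=[0, 0, 0, 0, 0],
  claw=[255, 255, 255, 255, 255],
)

```text
t: 18.1
eef_pos: [486.2, -227.2, 128.3]
eef_rot: [0.0, 1.0, -0.002, 0.005]
ft_force: [1.0, 0.8, 18.7]
width: 0.005
grip_force: 9.1
```

Call:
jog_arm(
  linear=[
    [0, 0, 0.05],
    [0, 0, 0.1],
    [0, 0, 0.15],
    [0, 0, 0.15],
    [0, 0, 0.15],
  ],
  spin=[0, 0, 0, 0, 0],
  claw=[255, 255, 255, 255, 255],
)

```text
t: 18.6
eef_pos: [485.8, -227.0, 126.4]
eef_rot: [0.0, 1.0, -0.002, 0.005]
ft_force: [-0.3, 0.4, 18.2]
width: 0.0
grip_force: 8.6
```

Call:
jog_arm(
  linear=[
    [0, 0, 0.05],
    [0, 0, 0.1],
    [0, 0, 0.1],
    [0, 0, 0.1],
    [0, 0, 0.1],
  ],
  spin=[0, 0, 0, 0, 0],
  claw=[255, 255, 255, 255, 255],
)

```text
t: 19.1
eef_pos: [486.7, -227.3, 126.3]
eef_rot: [0.0, 1.0, -0.002, 0.006]
ft_force: [0.4, -0.2, 21.1]
width: 0.004
grip_force: 10.5
```

Call:
jog_arm(
  linear=[
    [0.1, 0, 0.05],
    [0.1, 0, 0.1],
    [0.1, 0, 0.12],
    [0.1, 0, 0.12],
    [0.1, 0, 0.12],
  ],
  spin=[0, 0, 0, 0, 0],
  claw=[255, 255, 255, 255, 255],
)

```text
t: 19.6
eef_pos: [486.9, -227.8, 126.2]
eef_rot: [0.0, 1.0, -0.003, 0.007]
ft_force: [1.1, -0.3, 24.8]
width: 0.001
grip_force: 12.5
```

Call:
jog_arm(
  linear=[
    [0, 0, -0.2],
    [0, 0, -0.5],
    [-0.2, -0.1, -1],
    [-0.35, -0.1, -2],
    [-0.35, -0.1, -3.5],
  ],
  spin=[0, 0, 0, 0, 0],
  claw=[255, 255, 255, 255, 255],
)

```text
t: 20.1
eef_pos: [483.6, -226.0, 155.0]
eef_rot: [0.0, 1.0, 0.001, -0.002]
ft_force: [-0.2, -0.6, 0.1]
width: 0.007
grip_force: 0.0
```

Call:
jog_arm(
  linear=[
    [0, 0, 0],
    [0, 0, 0],
    [0, 0, 0],
    [0, 0, 0],
    [0, 0, 0],
  ],
  spin=[0, 0, 0, 0, 0],
  claw=[80, 80, 80, 80, 80],
)

```text
t: 20.6
eef_pos: [484.1, -226.3, 155.1]
eef_rot: [0.0, 1.0, 0.0, -0.001]
ft_force: [-1.1, 0.1, 0.0]
width: 0.389
grip_force: 0.0
```

Call:
jog_arm(
  linear=[
    [0, 0, 0],
    [0, 0, 0],
    [0, 0, 0],
    [0, 0, 0],
    [0, 0, 0],
  ],
  spin=[0, 0, 0, 0, 0],
  claw=[80, 80, 80, 80, 80],
)

```text
t: 21.1
eef_pos: [484.4, -226.5, 155.7]
eef_rot: [0.0, 1.0, -0.0, 0.0]
ft_force: [0.9, -0.4, -0.4]
width: 0.682
grip_force: 0.0
```

Run:
```python
from h import *
s=state();print(s["t"],s["eef_pos"],s["ft_force"],s["width"])
c=cam("scene");hsv=cv2.cvtColor(c["im"],cv2.COLOR_BGR2HSV)
x0,y0,x1,y1=265,170,305,230
m=cv2.inRange(hsv[y0:y1,x0:x1],(0,110,60),(8,255,255))|cv2.inRange(hsv[y0:y1,x0:x1],(172,110,60),(180,255,255))
ys,xs=np.nonzero(m);print(len(xs),xs.mean()+x0,ys.mean()+y0,proj(c,[484.5,-226.3,22+101]))
cv2.imwrite("pics/s6.png",cv2.resize(c["im"][155:245,245:325],None,fx=6.5,fy=6.5,interpolation=cv2.INTER_CUBIC))
```

```text
21.1 [ 484.38895615 -226.46408271  155.69762063] [ 0.87037725 -0.35121394 -0.41470334] 0.6817884301497106
27 285.6666666666667 201.74074074074073 [286.01190527 201.67627343]
```

View pics/s6.png

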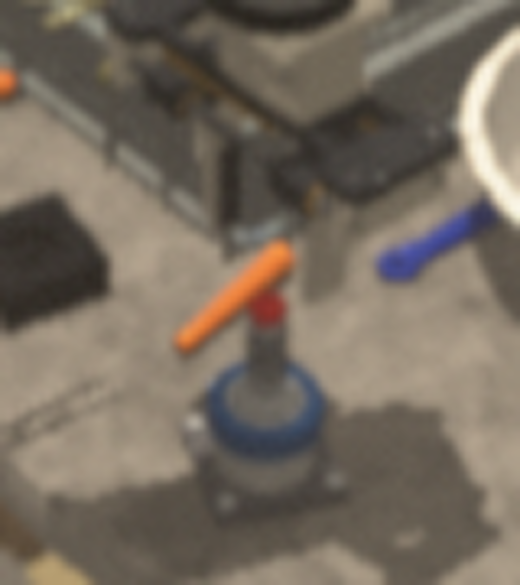

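The cap is now lower, at about scene (285.7,201.7), matching the prediction for fully down. I'll regrip and draw the gauge straight out.

Call:
jog_arm(
  linear=[
    [0, 0, 2.5],
    [0, 0, 5],
    [0, 0, 7],
    [0, 0, 7.9],
    [0, 0, 7.9],
  ],
  spin=[0, 0, 0, 0, 0],
  claw=[80, 80, 80, 80, 80],
)

```text
t: 21.65
eef_pos: [483.7, -226.2, 75.7]
eef_rot: [0.0, 1.0, 0.0, -0.001]
ft_force: [-0.2, -0.3, 0.0]
width: 0.685
grip_force: 0.0
```

Call:
jog_arm(
  linear=[
    [0, 0, 0],
    [0, 0, 0],
    [0, 0, 0],
    [0, 0, 0],
    [0, 0, 0],
  ],
  spin=[0, 0, 0, 0, 0],
  claw=[120, 160, 200, 255, 255],
)

```text
t: 22.15
eef_pos: [484.6, -226.6, 77.1]
eef_rot: [0.0, 1.0, -0.0, 0.0]
ft_force: [0.3, 0.3, -0.3]
width: 0.304
grip_force: 0.0
```

Call:
jog_arm(
  linear=[
    [0, 0, 0],
    [0, 0, 0],
    [0, 0, 0],
    [0, 0, 0],
    [0, 0, 0],
  ],
  spin=[0, 0, 0, 0, 0],
  claw=[255, 255, 255, 255, 255],
)

```text
t: 22.65
eef_pos: [484.5, -226.4, 76.8]
eef_rot: [0.0, 1.0, -0.0, 0.0]
ft_force: [0.6, 1.5, 2.8]
width: 0.232
grip_force: 30.0
```

Call:
jog_arm(
  linear=[
    [0, 0, -0.2],
    [0, 0, -0.5],
    [0, 0, -0.8],
    [0, 0, -1],
    [0, 0, -1],
  ],
  spin=[0, 0, 0, 0, 0],
  claw=[255, 255, 255, 255, 255],
)

```text
t: 23.15
eef_pos: [484.2, -226.3, 86.9]
eef_rot: [0.0, 1.0, 0.0, -0.0]
ft_force: [-0.2, 1.4, -2.0]
width: 0.232
grip_force: 30.0
```

Call:
jog_arm(
  linear=[
    [0, 0, -0.5],
    [0, 0, -1],
    [0, 0, -1.5],
    [0, 0, -2],
    [0, 0, -2.5],
  ],
  spin=[0, 0, 0, 0, 0],
  claw=[255, 255, 255, 255, 255],
)

```text
t: 23.65
eef_pos: [484.5, -226.6, 112.3]
eef_rot: [0.0, 1.0, -0.0, 0.0]
ft_force: [0.6, 0.8, -1.7]
width: 0.232
grip_force: 30.0
```

Call:
jog_arm(
  linear=[
    [0, 0, -0.8],
    [0, 0, -1.6],
    [0, 0, -2.6],
    [0, 0, -3.8],
    [0, 0, -3.8],
  ],
  spin=[0, 0, 0, 0, 0],
  claw=[255, 255, 255, 255, 255],
)

```text
t: 24.15
eef_pos: [485.7, -227.1, 151.8]
eef_rot: [0.0, 1.0, -0.001, 0.002]
ft_force: [-0.6, -0.4, -1.8]
width: 0.234
grip_force: 30.0
```

Call:
jog_arm(
  linear=[
    [0, 3, 0],
    [0.1, 6, 0],
    [0.2, 9, 0],
    [0.3, 12, 0],
    [0.45, 15, 0],
  ],
  spin=[0, 0, 0, 0, 0],
  claw=[255, 255, 255, 255, 255],
)

```text
t: 24.65
eef_pos: [479.8, -75.3, 149.7]
eef_rot: [0.0, 1.0, 0.0, 0.0]
ft_force: [0.7, 0.1, -2.3]
width: 0.231
grip_force: 30.0
```

Call:
jog_arm(
  linear=[
    [0, 2, 0],
    [0, 4, 0],
    [0, 5.38, 0],
    [0, 5.38, 0],
    [0, 5.38, 0],
  ],
  spin=[0, 0, 0, 0, 0],
  claw=[255, 255, 255, 255, 255],
)

```text
t: 25.15
eef_pos: [480.0, -23.5, 149.6]
eef_rot: [0.0, 1.0, -0.0, -0.0]
ft_force: [-0.3, -0.4, -2.2]
width: 0.229
grip_force: 30.0
```

Run:
```python
from h import *
c=cam("scene");s=state();print(s["t"],s["eef_pos"],s["ft_force"],s["torque"],s["width"])
cv2.imwrite("pics/s7.png",cv2.resize(c["im"][140:220,210:290],None,fx=7,fy=7,interpolation=cv2.INTER_CUBIC))
p=s["eef_pos"];print(proj(c,p+[0,0,-54.5]),proj(c,[480.2,-22.6,29]))
```

```text
25.2 [479.97533182 -24.0675657  149.63956403] [-0.95212305 -0.87428556 -3.31603653] [-0.01730631 -0.00758592 -0.01494335] 0.23107558811984055
[248.99712817 178.99481807] [249.40551537 191.91479513]
```

View pics/s7.png

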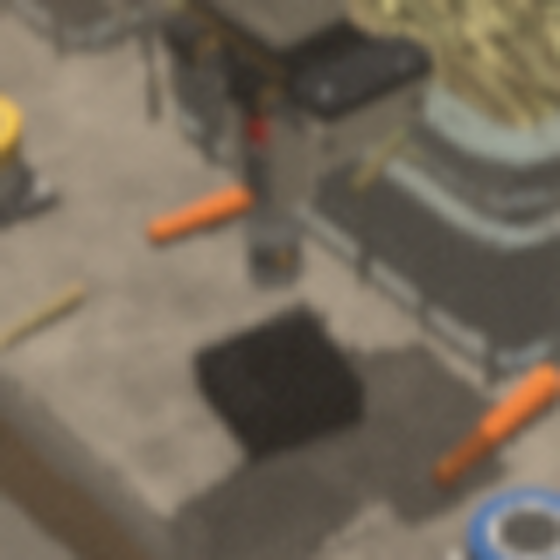

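The gauge hangs upright above the stand, with the brass plunger visible at crop (285,258) and the stand at (280,380). I'll lower it carefully.

Call:
jog_arm(
  linear=[
    [0, 0, 1.5],
    [0, 0, 3],
    [0, 0, 4.5],
    [0, 0, 5.8],
    [0, 0, 5.8],
  ],
  spin=[0, 0, 0, 0, 0],
  claw=[255, 255, 255, 255, 255],
)

```text
t: 25.7
eef_pos: [478.7, -24.3, 90.3]
eef_rot: [0.002, 1.0, -0.0, -0.002]
ft_force: [-0.4, 0.3, -2.0]
width: 0.229
grip_force: 30.0
```

Call:
jog_arm(
  linear=[
    [0, 0, 0.2],
    [0, 0, 0.4],
    [0, 0, 0.6],
    [0, 0, 0.8],
    [0, 0, 0.9],
  ],
  spin=[0, 0, 0, 0, 0],
  claw=[255, 255, 255, 255, 255],
)

```text
t: 26.2
eef_pos: [480.0, -22.7, 82.7]
eef_rot: [0.0, 1.0, -0.0, 0.0]
ft_force: [0.1, 0.0, -2.0]
width: 0.231
grip_force: 30.0
```

Call:
jog_arm(
  linear=[
    [0, 0, 0.1],
    [0, 0, 0.2],
    [0, 0, 0.3],
    [0, 0, 0.4],
    [0, 0, 0.4],
  ],
  spin=[0, 0, 0, 0, 0],
  claw=[255, 255, 255, 255, 255],
)

```text
t: 26.7
eef_pos: [479.9, -22.6, 78.5]
eef_rot: [0.0, 1.0, -0.0, -0.0]
ft_force: [0.4, 0.0, -2.6]
width: 0.226
grip_force: 30.0
```

Pilot is in the pocket without contact; continuing down.

Call:
jog_arm(
  linear=[
    [0, 0, 0.2],
    [0, 0, 0.4],
    [0, 0, 0.6],
    [0, 0, 0.8],
    [0, 0, 0.8],
  ],
  spin=[0, 0, 0, 0, 0],
  claw=[255, 255, 255, 255, 255],
)

```text
t: 27.2
eef_pos: [479.7, -22.7, 70.3]
eef_rot: [0.0, 1.0, -0.0, -0.0]
ft_force: [-0.7, 0.1, -2.9]
width: 0.232
grip_force: 30.0
```

Call:
jog_arm(
  linear=[
    [0, 0, 0.1],
    [0, 0, 0.15],
    [0, 0, 0.2],
    [0, 0, 0.2],
    [0, 0, 0.2],
  ],
  spin=[0, 0, 0, 0, 0],
  claw=[255, 255, 255, 255, 255],
)

```text
t: 27.7
eef_pos: [480.0, -22.7, 68.7]
eef_rot: [0.0, 1.0, -0.0, -0.0]
ft_force: [0.2, 0.1, -1.5]
width: 0.232
grip_force: 30.0
```

Call:
jog_arm(
  linear=[
    [0, 0, 0.05],
    [0, 0, 0.1],
    [0, 0, 0.1],
    [0, 0, 0.1],
    [0, 0, 0.1],
  ],
  spin=[0, 0, 0, 0, 0],
  claw=[255, 255, 255, 255, 255],
)

```text
t: 28.2
eef_pos: [480.2, -22.7, 68.0]
eef_rot: [0.0, 1.0, -0.0, 0.0]
ft_force: [-0.9, 0.7, 2.9]
width: 0.233
grip_force: 30.0
```

Seated: the force went from -2 to +3 N at the expected height. I'll release and rise.

Call:
jog_arm(
  linear=[
    [0, 0, 0],
    [0, 0, 0],
    [0, 0, 0],
    [0, 0, 0],
    [0, 0, 0],
  ],
  spin=[0, 0, 0, 0, 0],
  claw=[200, 150, 100, 80, 80],
)

```text
t: 28.7
eef_pos: [479.9, -22.6, 67.5]
eef_rot: [0.0, 1.0, -0.0, -0.0]
ft_force: [-0.1, 0.6, -0.4]
width: 0.527
grip_force: 0.0
```

Call:
jog_arm(
  linear=[
    [0, 0, 0],
    [0, 0, 0],
    [0, 0, 0],
    [0, 0, 0],
    [0, 0, 0],
  ],
  spin=[0, 0, 0, 0, 0],
  claw=[60, 60, 60, 60, 60],
)

```text
t: 29.2
eef_pos: [479.9, -22.7, 67.6]
eef_rot: [0.0, 1.0, -0.0, -0.0]
ft_force: [0.8, 0.2, -0.9]
width: 0.765
grip_force: 0.0
```

Call:
jog_arm(
  linear=[
    [0, 0, -2],
    [0, 0, -5],
    [0, 0, -8],
    [0, 0, -11],
    [0, 0, -14],
  ],
  spin=[0, 0, 0, 0, 0],
  claw=[60, 60, 60, 60, 60],
)

```text
t: 29.7
eef_pos: [479.6, -22.6, 208.9]
eef_rot: [0.0, 1.0, -0.0, -0.0]
ft_force: [0.2, -0.2, 0.7]
width: 0.77
grip_force: 0.0
```

Call:
jog_arm(
  linear=[
    [0, 3, 0],
    [0, 6, 0],
    [0, 10, 0],
    [0, 14, 0],
    [0, 18, 0],
  ],
  spin=[0, 0, 0, 0, 0],
  claw=[60, 60, 60, 60, 60],
)

```text
t: 30.2
eef_pos: [479.8, 158.7, 207.7]
eef_rot: [0.0, 1.0, -0.0, 0.0]
ft_force: [0.8, 0.3, 0.1]
width: 0.766
grip_force: 0.0
```

Run:
```python
from h import *
c=cam("scene");t=cam("top");s=state();print(s["t"],s["eef_pos"],s["ft_force"],s["width"])
for n,k,(x0,y0,x1,y1) in (("scene",c,(230,160,270,210)),("top",t,(225,170,260,210))):
    h=cv2.cvtColor(k["im"],cv2.COLOR_BGR2HSV)[y0:y1,x0:x1]
    m=cv2.inRange(h,(0,110,60),(8,255,255))|cv2.inRange(h,(172,110,60),(180,255,255))
    ys,xs=np.nonzero(m)
    if len(xs): u=(xs.mean()+x0,ys.mean()+y0); print(n,len(xs),u,onz(k,u,116))
print(proj(c,[480,-22.6,14+101]))
a=cv2.resize(c["im"][155:225,210:300],None,fx=5,fy=5,interpolation=cv2.INTER_CUBIC)
b=cv2.resize(t["im"][160:230,220:270],None,fx=5,fy=5,interpolation=cv2.INTER_CUBIC)
cv2.imwrite("pics/s8.png",np.hstack([a,b]))
```

```text
30.3 [478.9206957  164.79436421 207.64351153] [-0.04786034  0.38732263 -0.42672202] 0.767826255818129
scene 33 (np.float64(248.75757575757575), np.float64(174.57575757575756)) [480.26780915 -23.41682633 116.        ]
top 31 (np.float64(242.74193548387098), np.float64(186.3548387096774)) [481.07852831 -22.85702216 116.        ]
[248.57520921 174.70521687]
```

View pics/s8.png

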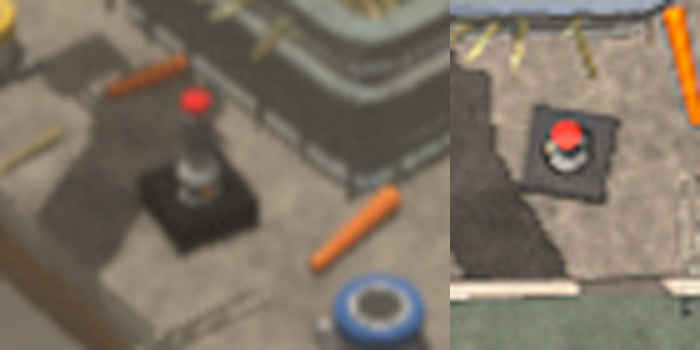

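The gauge stands upright in its stand with its cap at scene (248.8,174.6), lower than at the start (173.3) by the cap's 6 mm travel. The arm is clear, so I'm handing in.

Call:
jog_arm(
  linear=[
    [0, 0, 0],
    [0, 0, 0],
    [0, 0, 0],
    [0, 0, 0],
    [0, 0, 0],
  ],
  spin=[0, 0, 0, 0, 0],
  claw=[60, 60, 60, 60, 60],
)

```text
t: 30.8
eef_pos: [480.2, 156.5, 207.7]
eef_rot: [0.001, 1.0, -0.0, 0.0]
ft_force: [0.8, -0.2, -0.2]
width: 0.765
grip_force: 0.0
```

```bash
python3 -c "
from rig import *
print(hand_in())"
```

```text
the job is handed in; nothing more can be done
None
```

The job is handed in, with no verdict returned: the gauge was pushed home in the blue bore, its cap pressed down about 6 mm, and it is back upright in its stand; pressing force on the bushing stayed below about 30 N, but the plunger width and foot travel were judged only by feel, not measured.

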